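# Lay out the breakfast board

## Robot

A 6-joint arm with a two-finger parallel gripper is mounted at the origin on a cart in front of the work surface, level with it; the furniture and walls round the work are solid. World frame = base frame: x ahead of the robot, y to its left, z up, the work surface at z = 0. Lengths are in m, angles in rad, forces in N, time in s.
With the tool pointing down it reaches from about 0.325 to 0.775 m from the base axis. Payload 5.5 kg.
Tool frame: the origin (TCP) lies between the finger pads; the fingertips stand 8 mm ahead of it and the grasp point (between the pads) lies 11 mm behind it (tcp_to_tips is the distance from the TCP to the fingertips, in m); z points along the fingers, y is the line along which they close (so a half turn about z gives the same grasp; the last joint's range is limited). The gripper opens to 88 mm and grips with 3 to 60 N. Pads are 20 mm wide; open, the fingers measure 115 mm over their backs; the gripper's body (75 mm by 178 mm) begins 61 mm behind the grasp point.
Start: joints at [1.08, 0.091, 1.231, -0, 1.82, -0.057], TCP at [0.252, 0.544, 0.231] pointing down, gripper open.
Joint ranges: [-2.87, 2.87], [-0.86, 2.18], [0.17, 2.46], [-1.51, 4.65], [0.06, 2.69], [-2.65, 2.65]. Speed limits (rad/s): [2.57, 2.57, 3.01, 3.14, 3.14, 3.14].

## Interface

Orientations are given as a unit quaternion [w, x, y, z].
In Python, from bench import * gives the robot as it stands. Calls block until the motion is done:
- move_to(position, orientation): joint-space move of the TCP to a pose.
- move_l(position, speed=0.15, orientation=None): straight line of the TCP; orientation=None keeps the orientation; speed is the mean speed in m/s.
- movej(angles): joint-space move.
- gripper_open() and close(): open the fingers fully, or close them until they stop; the grip force is fixed at half the most.
- hold(seconds).
- inverse_kinematics(position, orientation): joint angles nearest the present ones, or None.
- state(): the state.
- get_image(name): name is "scene" or "top" or "wrist"; returns a dict with "frame" (480x640x3 uint8, blue, green, red), "depth" (480x640 float32, m along the optical axis (not along the pixel's ray), 0 where there is no reading), "camera_matrix" (3x3 intrinsics, pixels), "view" (4x4, takes a point from world to camera coordinates). Camera axes: x right, y up, looking along -z (the intrinsics and any distortion apply to the point x, -y, -z); pixel columns grow to the right and rows downward; lengths in m; the calibration is good to about 2 mm. A picture is of the moment at which its call begins.
A pose or a line that the arm cannot do raises IKError and nothing moves.
- job_done(): hands the job in; it is judged then, once.
The state is a dict: "time": time; "joint_pos": joint angles; "dq": joint speeds; "joint_torque": joint torques, N m; "ee_pos": TCP position; "ee_rot": TCP orientation; "ft_force": force on the tool from outside, world axes, zero at the start; "moment": the same for the moment, N m; "finger_gap": finger opening in m; "finger_force": force on a finger pad.
Only numpy, scipy, OpenCV 4.12 (cv2) and the standard library are available. Lean on these libraries where they do the work, as an engineer would, in place of code of your own. Each camera call takes 0.05 s, during which the arm holds its last target. There are 200 camera calls.

## Task

Lay out the serving board for breakfast, in this order: stand the honey jar on the middle cork pad, then the salt shaker on the pad between it and the blue vase, then the narrow spice jar on the pad between the honey jar and the green mug, each centred on its pad, and last set the espresso cup in the middle of the saucer. Keep everything upright, leave the vase, the mug, the saucer and the bell pepper where they stand, and let go of everything.

Things in the scene. Friction and masses are not known exactly. Their poses are not given: they have to be found in the camera images.
- serving_board: fixed dark wooden board, 480 along its y (roughly the robot's left), 130 along x. Origin: centre of its underside; flat top 14 mm up. Round cork pads lie flush in it: middle (74 dia.) at x=0, y=0, smaller ones (56 dia.) at y=+85 and y=-85. Vase and green mug stand at y=+175 and -175, either way round. Steel arch handles at y=+229 and -229, 40 mm above the worktop
- vase: blue vase, 84 dia., 161 tall, narrow neck, standing loose on one end of the board; stays there. Origin: centre of its underside; z points up
- green_mug: dark green mug, 89 dia. and 91 tall, 117 across with its handle, standing loose on the other end of the board, handle away from the robot; stays there. Origin: centre of its outline, handle included, at the underside
- saucer: white saucer with a blue glazed round centre (52 dia.), 130 dia., 19 high, loose on the worktop; stays there. Wall cabinets hang 0.58 m above the worktop from x of about 0.6 m on, so keep the wrist low here. Its flat well, on which the cup stands, is 10 mm above its underside; the raised rim begins 42 mm from the centre. Origin: centre of its underside; z points up
- honey_jar: wide glass jar of honey-coloured spread with a red lid, 65 dia. at the lid, 60 dia. below it, 100 tall, 0.35 to 0.6 kg; the lid begins 88 mm up. The widest round red lid. Origin: centre of its underside; z points up
- salt_shaker: salt shaker of clear glass with grey-white domed top, 90 tall; body 44 dia. up to 66 mm, top 34 dia. Origin: centre of its underside; z points up
- spice_jar: narrow spice jar with a red cap, 45 dia., 106 tall, straight sides 42 dia. up to 85 mm, cap above. The narrow red cap. Origin: centre of its underside; z points up
- espresso_cup: white espresso cup, 60 tall, 67 dia. at the rim, narrowing to a 48 dia. foot, 86 across with handle; wall about 4 thick. Origin: centre of its outline, handle included, at the underside. The handle (12 thick, 14 to 49 mm up) points to its -y; x is free for gripping across the rim. Its round body is centred on y=+10 (point cup_centre)
- cup_centre (a point): centre of the underside of the espresso cup's round body, on the cup's axis; axes as the cup's
- bell_pepper: dark green bell pepper, 78 by 82, 96 tall with its stalk up, a bystander standing loose among the things to be fetched; stays where it is. Origin: centre of its underside; z points up
Mind the look-alikes: they are no part of the job. Leave any pink look-alike of the honey_jar alone.

How it is judged:
By the outcome, as a careful person would: the job done as asked, in the order asked, and still so for the second after the job is handed in, with the robot touching nothing.
It also fails if it takes over 118 s, if anything falls off the work surface, if the arm or the gripper's body presses on something with over 40 N, if the wrist force passes 120 N, or if a joint passes its speed limit or range.

## Working session

There is one attempt and no reset: what is moved stays moved. The work goes in short steps, each a Python script; the robot and the scene stay as the last script left them, time stands still between calls to the robot, and variables do not carry over. Pictures are saved under pics/ and viewed, at most 15 in all, crops included, and the job is handed in when it is done.

```bash
ls; mkdir -p pics
python3 - <<'E'
from bench import *
import cv2,numpy as np
for n in("scene","top"):
    d=get_image(n);cv2.imwrite(f"pics/{n}0.png",d["frame"]);np.savez(f"pics/{n}0.npz",**d)
    print(n,d["camera_matrix"].round(1).tolist(),d["view"].round(3).tolist(),d.keys())
s=state();print(s["time"],s["ee_pos"],s["ee_rot"],s["finger_gap"])
E
```

```text
pics
scene [[575.4, 0.0, 318.7], [0.0, 575.4, 243.3], [0.0, 0.0, 1.0]] [[0.552, -0.834, -0.008, -0.216], [0.648, 0.423, 0.633, -0.364], [-0.525, -0.355, 0.774, -1.389], [0.0, 0.0, 0.0, 1.0]] dict_keys(['frame', 'depth', 'camera_matrix', 'view'])
top [[587.6, 0.0, 320.1], [0.0, 587.6, 238.1], [0.0, 0.0, 1.0]] [[0.03, -0.999, 0.024, 0.027], [0.984, 0.034, 0.176, -0.515], [-0.177, 0.018, 0.984, -1.356], [0.0, 0.0, 0.0, 1.0]] dict_keys(['frame', 'depth', 'camera_matrix', 'view'])
0.1 [0.25211258 0.54421714 0.22964077] [-2.27764696e-04  2.15226068e-01  9.76563895e-01 -8.03629178e-04] 0.08774463451037692
```

View pics/scene0.png

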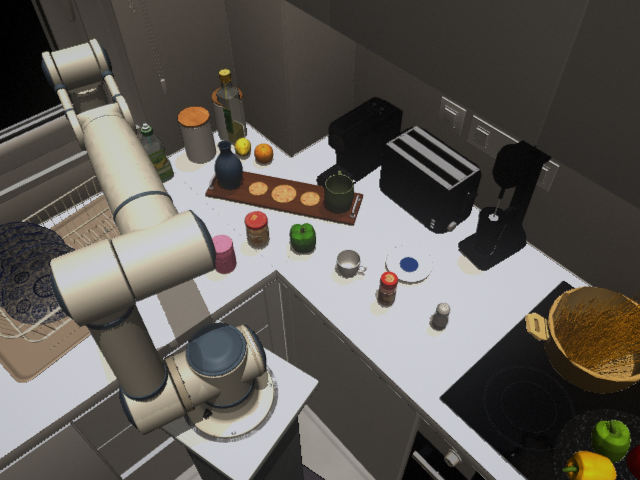

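View pics/top0.png

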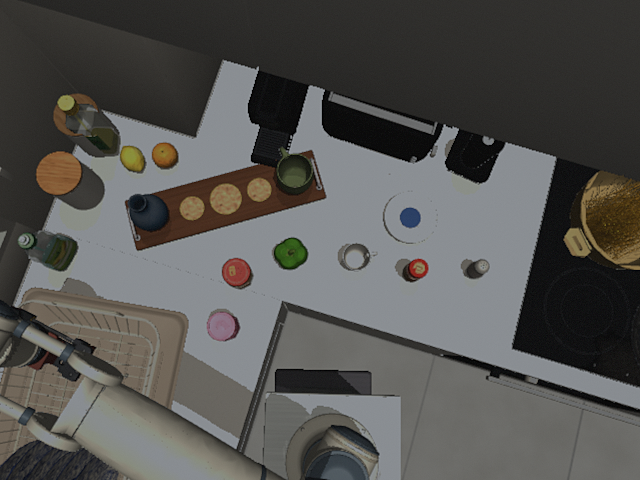

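The pictures show the board in the top view from (128,205) to (325,160), with the vase at its left end (150,212) and the mug at its right end (295,175). The honey jar is at (236,272) and its pink look-alike at (222,325). The pepper is at (291,253), the cup at (355,257) with its handle to the right, the spice jar at (417,269), the salt shaker at (478,268) and the saucer at (410,217). Next I'll enlarge this view.

Run:
```python
import cv2
f=cv2.imread("pics/top0.png")
cv2.imwrite("pics/cropA.png",cv2.resize(f[140:300,120:330],None,fx=3.7,fy=3.7,interpolation=cv2.INTER_CUBIC))
cv2.imwrite("pics/cropB.png",cv2.resize(f[180:300,325:505],None,fx=4.4,fy=4.4,interpolation=cv2.INTER_CUBIC))
```

```text
(no output)
```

View pics/cropA.png

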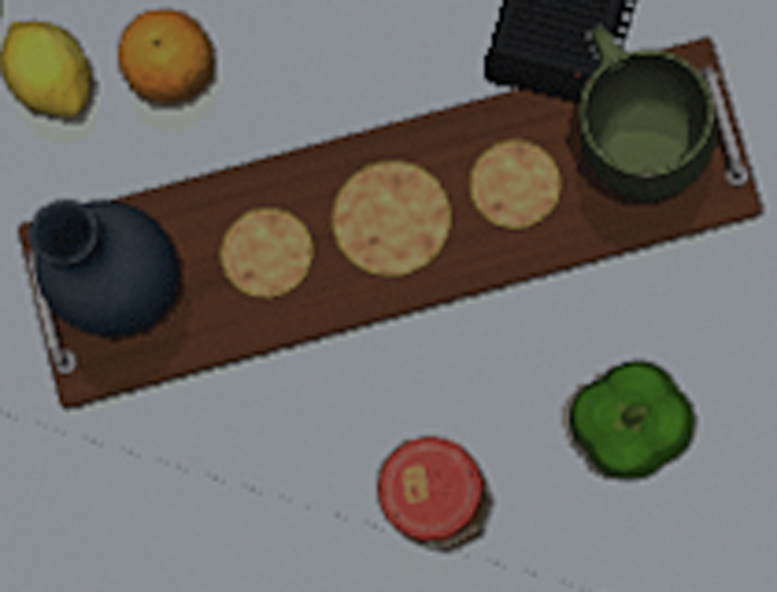

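View pics/cropB.png

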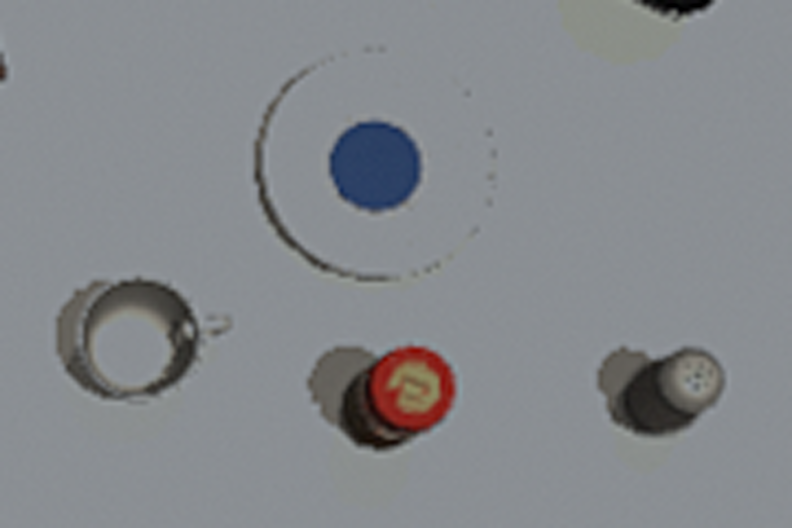

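Crop A shows the pads at (267,253), (392,218) and (515,184), the honey lid at (430,489), the vase rim at (64,232), the mug rim at (647,112) and the pepper at (632,418). Crop B shows the saucer centre at (375,166), the cup rim at (139,339) with its handle tip at (232,323), the spice cap at (412,389) and the salt dome at (693,379).

```bash
cat > h.py <<'E'
import numpy as np
def ray(d,u,v):
    K=d["camera_matrix"];V=d["view"];R=V[:3,:3];c=-R.T@V[:3,3]
    r=R.T@np.array([(u-K[0,2])/K[0,0],-(v-K[1,2])/K[1,1],-1.]);return c,r
def at_z(d,u,v,z):
    c,r=ray(d,u,v);return c+r*(z-c[2])/r[2]
def at_depth(d,u,v):
    z=d["depth"][int(round(v)),int(round(u))];c,r=ray(d,u,v);return c+r*z
def proj(d,p):
    q=d["view"][:3,:3]@np.asarray(p)+d["view"][:3,3];q=q*[1,-1,-1];k=d["camera_matrix"]@q;return k[:2]/k[2]
E
python3 - <<'E'
from h import *
d=dict(np.load("pics/top0.npz"));s=dict(np.load("pics/scene0.npz"))
A=lambda x,y:((x+.5)/3.7-.5+120,(y+.5)/3.7-.5+140)
B=lambda x,y:((x+.5)/4.4-.5+325,(y+.5)/4.4-.5+180)
P=dict(padL=(A(267,253),.014),padM=(A(392,218),.014),padR=(A(515,184),.014),honey=(A(430,489),.1),vase=(A(64,232),.175),mug=(A(647,112),.105),
pepper=(A(632,418),.09),blue=(B(375,166),.01),cup=(B(139,339),.06),handle=(B(232,323),.045),spice=(B(412,389),.106),salt=(B(693,379),.088),pink=((222,325),.1),
tstand=((292,80),.15))
for k,((u,v),z) in P.items():
    p=at_z(d,u,v,z);print(k,p.round(4),"depth",at_depth(d,u,v).round(4),"r",np.hypot(p[0],p[1]).round(3),"scene px",proj(s,p).round(1))
E
```

```text
padL [0.5835 0.359  0.014 ] depth [0.5827 0.3582 0.0177] r 0.685 scene px [257.2 187.6]
padM [0.6103 0.278  0.014 ] depth [0.6101 0.2779 0.0146] r 0.671 scene px [283.1 192.6]
padR [0.6365 0.1976 0.014 ] depth [0.6381 0.1981 0.0081] r 0.666 scene px [309.1 197.7]
honey [0.4201 0.2322 0.1   ] depth [0.4205 0.2326 0.097 ] r 0.48 scene px [255.  218.3]
vase [0.5556 0.445  0.175 ] depth [0.5791 0.4755 0.074 ] r 0.712 scene px [223.4 143.4]
mug [0.6623 0.1087 0.105 ] depth [0.6882 0.1113 0.019 ] r 0.671 scene px [338.4 182.8]
pepper [0.4696 0.111  0.09  ] depth [0.4689 0.1109 0.0951] r 0.483 scene px [300.7 227.3]
blue [ 0.5799 -0.1776  0.01  ] depth [ 0.5788 -0.1768  0.0149] r 0.607 scene px [408.1 263.4]
cup [ 0.4698 -0.0427  0.06  ] depth [ 0.4775 -0.0469  0.0086] r 0.472 scene px [347.3 257.7]
handle [ 0.4825 -0.0942  0.045 ] depth [ 0.4833 -0.0948  0.0397] r 0.492 scene px [365.6 266.1]
spice [ 0.4416 -0.1804  0.106 ] depth [ 0.4415 -0.1802  0.107 ] r 0.477 scene px [387.9 277.2]
salt [ 0.4542 -0.3318  0.088 ] depth [ 0.4536 -0.3306  0.0921] r 0.562 scene px [442.7 304.8]
pink [0.3003 0.2563 0.1   ] depth [0.3005 0.2573 0.0933] r 0.395 scene px [221.  242.3]
tstand [0.8642 0.1212 0.15  ] depth [0.835  0.1187 0.2123] r 0.873 scene px [370.3 131.9]
```

Run:
```python
from h import *
M=np.array([.6101,.2782]);L=np.array([.5835,.359]);R=np.array([.6365,.1976]);u=(L-R)/np.hypot(*(L-R));ex=np.array([u[1],-u[0]])
print(u,ex,np.degrees(np.arctan2(ex[1],ex[0])))
for n in("top0","scene0"):
    d=dict(np.load(f"pics/{n}.npz"));D=d["depth"];K=d["camera_matrix"];V=d["view"]
    v,uu=np.mgrid[:480,:640];pc=np.stack([(uu-K[0,2])/K[0,0]*D,-(v-K[1,2])/K[1,1]*D,-D],-1)
    W=(pc-V[:3,3])@V[:3,:3];ok=D>0;W=W[ok]
    b=np.stack([(W[:,:2]-M)@ex,(W[:,:2]-M)@u,W[:,2]],1)
    # max height map (mm): rows board x, cols board y
    for lo in np.arange(-.08,.2,.02):
        r=[]
        for y in np.arange(-.26,.26,.02):
            m=(b[:,0]>=lo)&(b[:,0]<lo+.02)&(b[:,1]>=y)&(b[:,1]<y+.02)
            r.append(int(1000*np.percentile(b[m,2],97)) if m.sum()>3 else -1)
        print(n,f"{lo:.2f}",r)
    if n=="top0":
        for z0,z1 in((.03,.08),(.08,.2)):
            for s,nm in((1,"vase"),(-1,"mug")):
                m=(abs(b[:,0])<.06)&(b[:,1]*s>.12)&(b[:,1]*s<.24)&(b[:,2]>z0)&(b[:,2]<z1);print(nm,z0,np.percentile(b[m],[2,98],axis=0).round(3).tolist())
```

```text
[-0.31198631  0.9500866 ] [0.9500866  0.31198631] 18.178975338252332
top0 -0.08 [819, 17, 19, 17, 17, 19, 20, 19, 19, 19, 18, 18, 17, 17, 17, 16, 17, 17, 16, 16, 16, 17, 20, 18, 17, 6]
top0 -0.06 [833, 825, 62, 106, 104, 97, 20, 21, 19, 20, 22, 19, 20, 20, 22, 20, 20, 21, 20, 20, 19, 93, 89, 19, 19, 6]
top0 -0.04 [7, 819, 811, 793, 80, 109, 86, 21, 21, 18, 20, 19, 20, 21, 18, 21, 19, 21, 19, 81, 119, 133, 127, 102, 43, 7]
top0 -0.02 [6, 44, 761, 800, 791, 68, 107, 19, 21, 20, 19, 20, 21, 20, 21, 20, 19, 21, 20, 102, 174, 176, 177, 123, 44, 5]
top0 0.00 [7, 45, 108, 29, 785, 777, 771, 19, 18, 21, 18, 20, 20, 23, 20, 20, 20, 20, 19, 104, 172, 179, 178, 124, 45, 6]
top0 0.02 [7, 44, 105, 107, 104, 109, 764, 756, 20, 20, 19, 20, 21, 20, 20, 21, 20, 21, 21, 20, 122, 125, 73, 72, 44, 6]
top0 0.04 [5, 20, 19, -1, 104, 62, 44, 750, 744, 736, 20, 20, 20, 19, 19, 20, 20, 20, 21, 19, 20, 20, -1, -1, 19, 5]
top0 0.06 [6, 16, 14, 188, 93, 223, 47, 43, 43, 730, 723, 14, 14, 17, 16, 15, 14, 17, 17, 15, 14, 16, 4, 6, 13, 6]
top0 0.08 [6, 6, 181, 212, 222, 224, 224, 46, 46, 6, 713, 710, 701, 7, 4, 6,
[... 2049 characters left out ...]
e0 0.10 [2, 13, 210, 220, 224, 224, 220, 190, -1, 4, 6, 3, 590, 4, 3, 5, 4, 50, 55, 49, 3, 16, 42, -1, -1, -1]
scene0 0.12 [3, 207, 213, 222, 223, 223, 217, 204, 3, 2, 4, 6, 4, 4, 4, 4, 5, 57, 63, 59, 7, 51, 52, 52, -1, -1]
scene0 0.14 [178, 210, 221, 224, 223, 220, 212, -1, 4, 4, 4, 3, 4, 4, 2, 4, 8, 57, 60, 61, 3, 52, 56, 51, 3, -1]
scene0 0.16 [205, 220, 223, 224, 222, 215, 207, 6, 4, 3, 5, 5, 2, 5, 538, 520, 3, 27, 51, -1, -1, 47, 55, -1, 176, -1]
scene0 0.18 [213, 219, 225, 224, 219, 211, -1, 4, 2, 6, 5, 2, 4, 514, 528, 526, 517, 5, -1, -1, -1, 2, -1, 189, 226, 256]
scene0 0.20 [221, 225, 224, 224, 210, -1, -1, 4, 3, 5, 5, 4, 473, 506, 483, -1, 517, 510, 478, -1, 4, 3, 5, 196, 269, 271]
```

```bash
cat >> h.py <<'E'
from bench import *
import cv2
M=np.array([.6101,.2782]);L=np.array([.5835,.359]);R=np.array([.6365,.1976])
u=(L-R)/np.hypot(*(L-R));ex=np.array([u[1],-u[0]])
def B(x,y): return M+ex*x+u*y
def Q(c):
    a=np.radians(c+90)/2;return [0,np.cos(a),np.sin(a),0]
def p3(xy,z): return [float(xy[0]),float(xy[1]),float(z)]
def st(t=""):
    s=state();print(t,round(s["time"],1),"tcp",s["ee_pos"].round(4),"gap",round(s["finger_gap"],4),"ff",np.round(s["finger_force"],1),"ft",np.round(s["ft_force"],1),"q",np.round(s["joint_pos"],2))
def snap(n,f):
    d=get_image(n);cv2.imwrite(f"pics/{f}.png",d["frame"]);np.savez(f"pics/{f}.npz",**d);return d
E
python3 - <<'E'
from h import *
h=[.4203,.2324]
move_to(p3(h,.19),Q(18.2));st("above")
d=snap("wrist","w1");print(proj(d,[*h,.1]),proj(d,[*h,0]))
E
```

```text
above 1.4 tcp [0.4202 0.2332 0.1903] gap 0.0876 ff 0.0 ft [ 1.3  0.4 -0.3] q [ 0.44 -0.24  1.61  0.    1.76  0.12]
[315.37868077 256.3946397 ] [315.59670971 224.90092429]
```

View pics/w1.png

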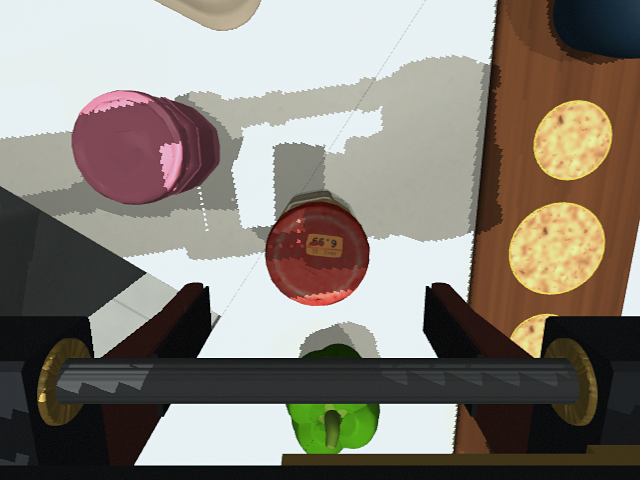

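The wrist view puts the honey lid at (317.5,254), within 2 mm of the predicted (315,256). The pink look-alike is at (128,147) and the pepper at (335,400), and the middle pad is at (557,248). I'll pick the honey jar now.

Run:
```python
from h import *
h=[.4203,.2328]
move_l(p3(h,.051),.15);close();st("grip")
move_l(p3(h,.125),.2);st("lift")
move_l(p3(M,.125),.25);move_l(p3(M,.0665),.08);st("down")
gripper_open();move_l(p3(M,.19),.2);st("up")
move_l(p3(B(-.22,-.05),.19),.3)
snap("top","t1");d=snap("scene","s1")
t=dict(np.load("pics/t1.npz"));print(proj(t,[*M,.114]),proj(t,[*L,.014]),proj(t,[*R,.014]))
x,y=proj(t,[*M,.114]).round().astype(int)-50
cv2.imwrite("pics/t1c.png",cv2.resize(t["frame"][y:y+100,x:x+120],None,fx=6,fy=6,interpolation=cv2.INTER_CUBIC));print(x,y)
st("end")
```

```text
grip 3.1 tcp [0.4205 0.2329 0.0515] gap 0.0637 ff 30.0 ft [-1.1 -0.4  2.4] q [ 0.43 -0.2   1.83  0.    1.51  0.12]
lift 3.6 tcp [0.4199 0.2326 0.1237] gap 0.0644 ff 30.0 ft [-0.3 -0.1 -4.1] q [ 0.43 -0.23  1.73 -0.    1.65  0.12]
down 5.4 tcp [0.6103 0.2782 0.0663] gap 0.0642 ff 30.0 ft [-0.6  0.5 -3.9] q [ 0.38  0.31  1.28 -0.    1.56  0.06]
up 6.7 tcp [0.6097 0.2781 0.1884] gap 0.0879 ff 0.0 ft [-0.   0.1 -0.1] q [ 0.38  0.28  1.09 -0.    1.77  0.06]
[219.62132085 188.04340955] [191.79580992 208.02551305] [258.81909321 189.37967617]
170 138
end 7.7 tcp [0.4173 0.1624 0.1892] gap 0.0877 ff 0.0 ft [-0.2 -0.3  0.8] q [ 0.3  -0.33  1.69  0.    1.78 -0.02]
```

View pics/t1c.png

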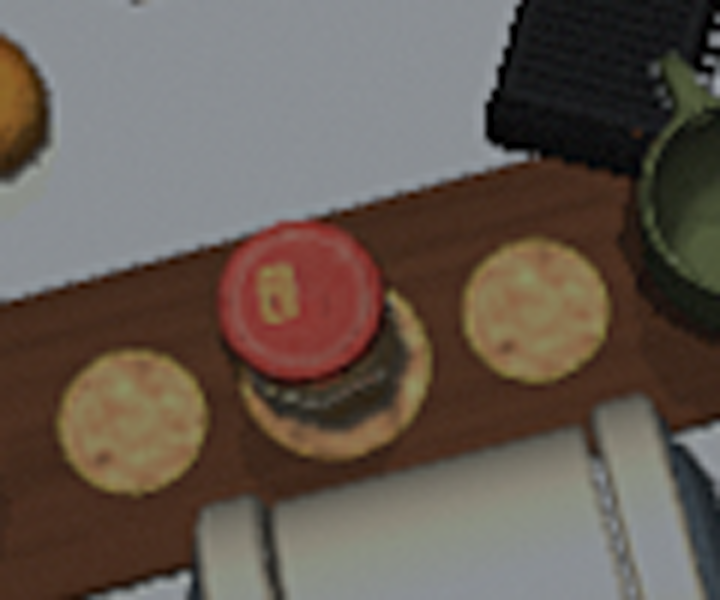

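The honey lid is centred at crop (301,301), i.e. pixel (219.8,187.8) against a predicted (219.6,188.0), so it's centred to under a millimetre. Next is the salt shaker.

Run:
```python
from h import *
s=[.4540,-.3314]
move_l(p3(B(-.22,-.05),.20),.3);move_l(p3(s,.17),.35,orientation=Q(18.2));st("above")
d=snap("wrist","w2");print(proj(d,[*s,.09]),proj(d,[*s,.066]))
```

```text
above 9.6 tcp [ 0.4542 -0.3303  0.1703] gap 0.0877 ff 0.0 ft [-0.2  0.4  0.5] q [-0.69 -0.02  1.45  0.    1.71 -1.01]
[314.7050284  261.17377287] [314.833275   250.82465702]
```

View pics/w2.png

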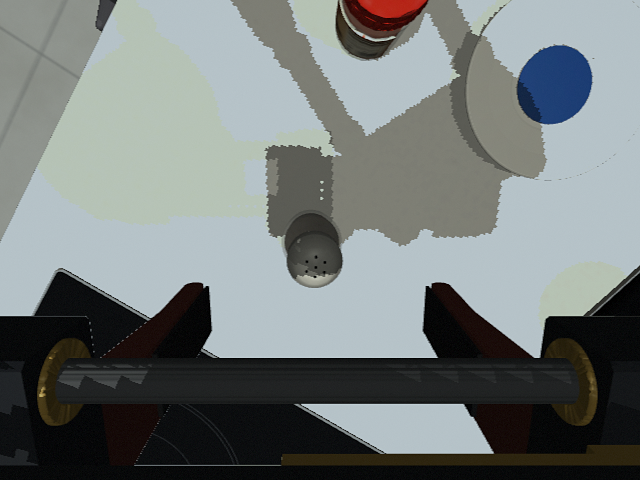

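The dome sits at (315,260), matching the prediction of (314.7,261). The spice jar and saucer are visible further up, and nothing is near the fingers.

Run:
```python
from h import *
s=[.4540,-.3312]
move_l(p3(s,.034),.15);close();st("grip")
move_l(p3(s,.18),.25);st("lift")
F=B(-.17,.085);P=B(0,.0852)
move_l(p3(F,.18),.35,orientation=Q(18.2));move_l(p3(P,.18),.25);move_l(p3(P,.08),.15);move_l(p3(P,.0495),.06);st("down")
gripper_open();move_l(p3(P,.18),.2);st("up")
move_l(p3(B(-.22,-.0),.19),.3)
t=snap("top","t2");print(proj(t,[*P,.102]),proj(t,[*M,.114]))
x,y=140,140
cv2.imwrite("pics/t2c.png",cv2.resize(t["frame"][y:y+100,x:x+130],None,fx=6,fy=6,interpolation=cv2.INTER_CUBIC));print(x,y)
st("end")
```

```text
grip 11.5 tcp [ 0.454  -0.3312  0.034 ] gap 0.0413 ff 30.0 ft [-0.3 -0.4  0.1] q [-0.69  0.04  1.63 -0.    1.47 -1.01]
lift 12.2 tcp [ 0.4536 -0.3308  0.1782] gap 0.0408 ff 30.0 ft [ 0.5 -0.1  0. ] q [-0.69 -0.01  1.43  0.    1.73 -1.01]
down 16.5 tcp [0.5833 0.359  0.0488] gap 0.041 ff 30.0 ft [-0.3 -0.5 -0.7] q [ 0.5   0.36  1.25 -0.    1.54  0.18]
up 18.1 tcp [0.5831 0.3589 0.1783] gap 0.0879 ff 0.0 ft [-0.6 -0.6 -0.6] q [ 0.5   0.32  1.06 -0.    1.76  0.18]
[184.42877825 199.34434164] [219.62132085 188.04340955]
140 140
end 19.1 tcp [0.4015 0.21   0.1891] gap 0.0872 ff 0.0 ft [0.3 0.9 0.2] q [ 0.41 -0.31  1.68  0.    1.78  0.09]
```

View pics/t2c.png

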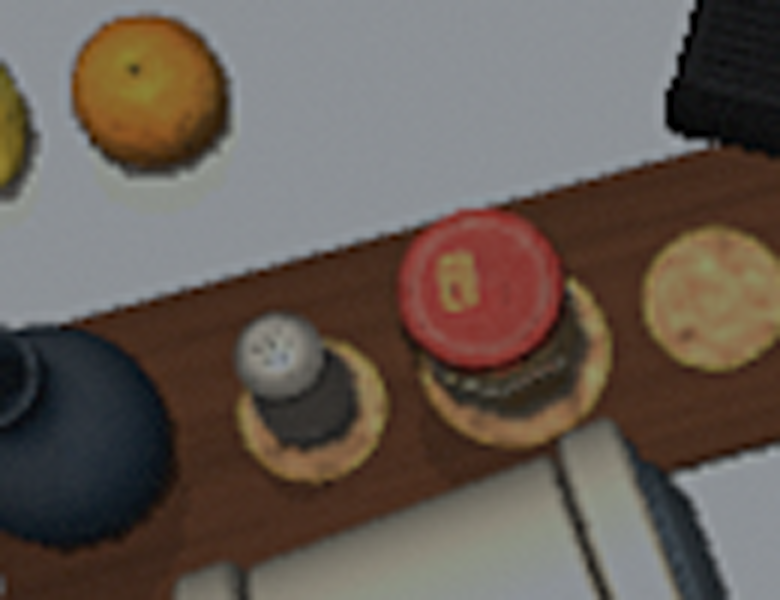

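The honey jar still sits on its pad. The salt dome is at crop (280,356), i.e. pixel (186.2,198.9) against a predicted (184.4,199.3), which suggests about 4 mm off towards the honey jar. I'll check this from two other cameras.

Run:
```python
from h import *
P=B(0,.085)
move_l(p3(B(-.155,.06),.17),.2)
d=snap("wrist","w3");e=snap("scene","s3")
out=[]
for n,i,f,w,h in(("w",d,2,200,300),("s",e,4,100,150)):
    c=proj(i,[*P,.05]).astype(int);x,y=c[0]-w//2,c[1]-h//2;x=min(max(x,0),640-w);y=min(max(y,0),480-h)
    out.append(cv2.resize(i["frame"][y:y+h,x:x+w],None,fx=f,fy=f,interpolation=cv2.INTER_CUBIC))
    print(n,x,y,[(k,((proj(i,q)-[x,y]+.5)*f-.5).round(0)) for k,q in(("top",[*P,.102]),("shoulder",[*P,.08]),("base",[*P,.014]),("M",[*M,.114]))])
cv2.imwrite("pics/c3.png",np.hstack(out))
```

```text
w 440 57 [('top', array([334., 330.])), ('shoulder', array([284., 316.])), ('base', array([175., 286.])), ('M', array([310., 639.]))]
s 206 104 [('top', array([196., 254.])), ('shoulder', array([199., 275.])), ('base', array([207., 336.])), ('M', array([302., 262.]))]
```

View pics/c3.png

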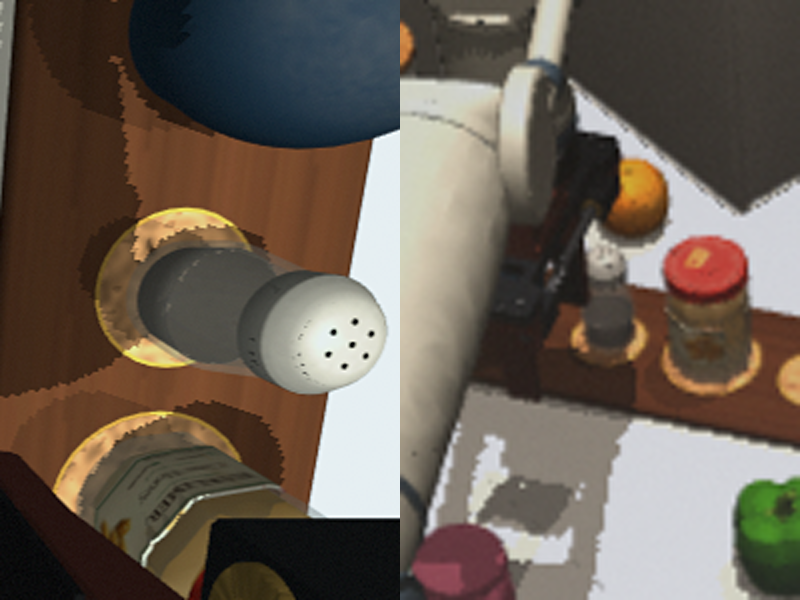

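The wrist crop shows the pad at about (183,287) and the dome at (318,332); in the scene crop the dome is about (605,262). Both suggest the shaker is 2 to 5 mm off towards the honey jar. I'll look from straight above, the same view as at the pick.

Run:
```python
from h import *
P=B(0,.085)
move_l(p3(P,.20),.25);hold(.3);st()
d=snap("wrist","w4");x,y=250,170;f=5.2
print([(k,((proj(d,q)-[x,y]+.5)*f-.5).round(0)) for k,q in(("top",[*P,.104]),("dome",[*P,.094]),("shoulder",[*P,.08]),("base",[*P,.014]),("x+10",[*B(.01,.085),.094]),("y+10",[*B(0,.095),.094]))])
cv2.imwrite("pics/c4.png",cv2.resize(d["frame"][y:y+115,x:x+150],None,fx=f,fy=f,interpolation=cv2.INTER_CUBIC))
```

```text
20.9 tcp [0.583  0.3587 0.2005] gap 0.088 ff 0.0 ft [0.9 0.3 0.6] q [ 0.5   0.32  1.02 -0.    1.8   0.18]
[('top', array([348., 431.])), ('dome', array([348., 410.])), ('shoulder', array([348., 383.])), ('base', array([348., 287.])), ('x+10', array([430., 410.])), ('y+10', array([348., 330.]))]
```

View pics/c4.png

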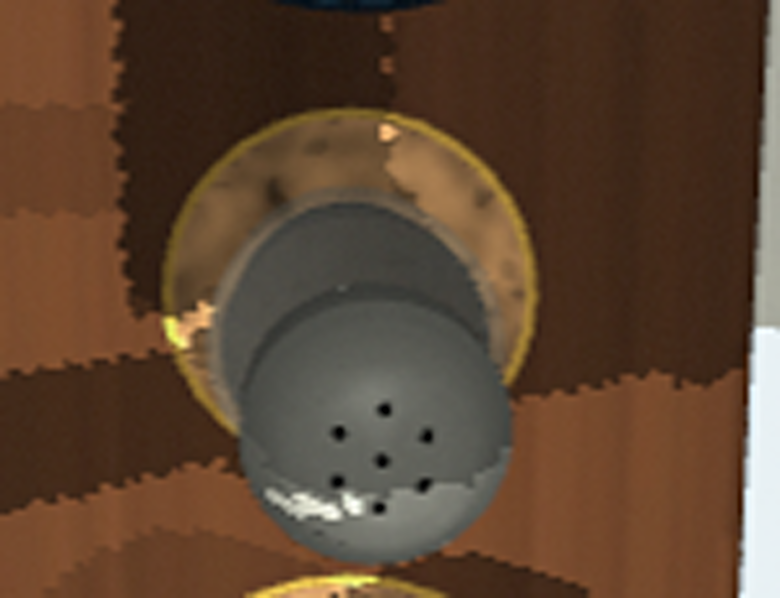

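In the enlarged wrist view the pad is centred at about (350,293), the shaker's visible base edge runs x 213–495 with its top at y 188, and the dome holes are at (382,460) against a predicted (348,431). I'll compare with an equal crop of the pick picture, where the shaker was known to sit centred.

Run:
```python
from h import *
d=dict(np.load("pics/w2.npz"));x,y=250,170;f=5.2
s=[.4540,-.3312]
print([(k,((proj(d,[*s,q])-[x,y]+.5)*f-.5).round(0)) for k,q in(("top",.09),("dome",.08),("shoulder",.066),("base",0))])
cv2.imwrite("pics/c2.png",cv2.resize(d["frame"][y:y+123,x:x+130],None,fx=f,fy=f,interpolation=cv2.INTER_CUBIC))
```

```text
[('top', array([339., 475.])), ('dome', array([339., 451.])), ('shoulder', array([340., 421.])), ('base', array([341., 312.]))]
```

View pics/c2.png

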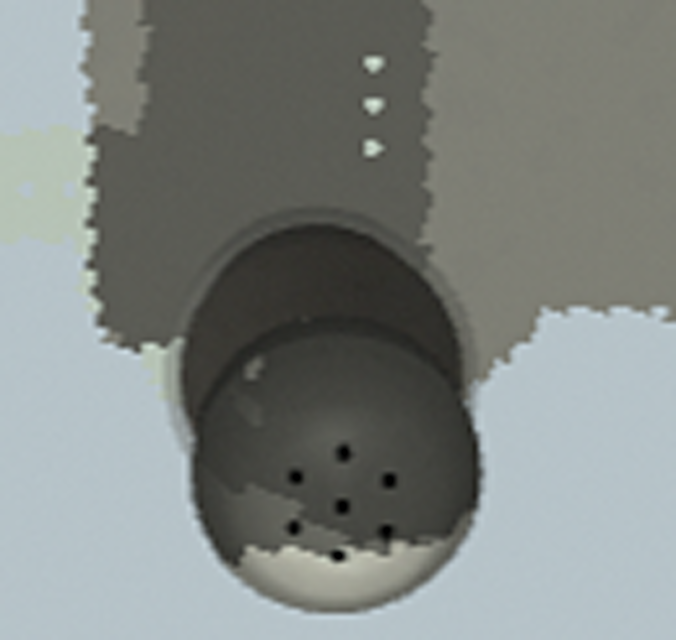

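The two crops match: the shaker is upright, and the holes sit about 30 px (3.5 mm) below the prediction in both. So my pick estimate was about 3.3 mm off along the board, and the shaker now stands that far towards the honey jar. I'll regrip and shift it.

Run:
```python
from h import *
P=B(0,.085);P2=P+u*.0033
move_l(p3(P,.049),.15);close();st("grip")
move_l(p3(P,.056),.1);move_l(p3(P2,.056),.05);move_l(p3(P2,.0495),.05);gripper_open();st()
move_l(p3(P2,.20),.2);hold(.2)
d=snap("wrist","w5")
move_l(p3(B(-.2,-.0),.20),.35)
t=snap("top","t5")
s=[.4416,-.1803]
move_l(p3(s,.195),.35,orientation=Q(40));hold(.2);st("spice")
e=snap("wrist","w6")
f=5.2;a=cv2.resize(d["frame"][170:285,260:335],None,fx=f,fy=f,interpolation=cv2.INTER_CUBIC)
x,y=260,190;b=cv2.resize(e["frame"][y:y+115,x:x+78],None,fx=f,fy=f,interpolation=cv2.INTER_CUBIC)
print(((proj(d,[*P,.014])-[260,170]+.5)*f-.5).round(),[(z,((proj(e,[*s,z])-[x,y]+.5)*f-.5).round(0)+[a.shape[1],0]) for z in(.106,0)])
cv2.imwrite("pics/c6.png",np.hstack([a,b]))
```

```text
grip 22.9 tcp [0.5836 0.359  0.049 ] gap 0.0411 ff 30.0 ft [0.8 0.1 0.4] q [ 0.5   0.36  1.25 -0.    1.54  0.18]
 24.6 tcp [0.5826 0.3621 0.0495] gap 0.088 ff 0.0 ft [-0.2 -0.2  0.2] q [ 0.51  0.36  1.25 -0.    1.54  0.19]
spice 28.0 tcp [ 0.4419 -0.1793  0.1952] gap 0.0876 ff 0.0 ft [-0.9 -0.2  0.6] q [-0.46 -0.25  1.61  0.    1.77 -1.16]
[300. 309.] [(0.106, array([676., 346.])), (0, array([679., 174.]))]
```

View pics/c6.png

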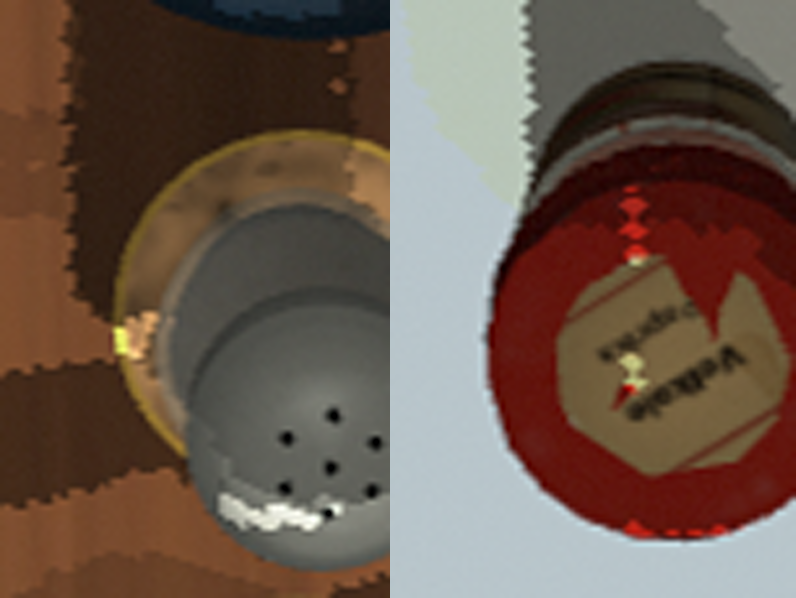

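Left: the pad-to-body gap shrank by about 3 mm (80 to 60 px), so the shaker is now centred to within about 2 mm. Right: the spice cap is centred at (678,350) against a predicted (676,346), so I can grasp there.

Run:
```python
from h import *
s=[.4416,-.1806]
move_l(p3(s,.047),.15);close();st("grip")
move_l(p3(s,.178),.25);st("lift")
F=B(-.17,-.085);P=B(0,-.085)
move_l(p3(F,.178),.35,orientation=Q(40));move_l(p3(P,.178),.2);st("over");move_l(p3(P,.09),.15);move_l(p3(P,.0622),.06);st("down")
gripper_open();move_l(p3(P,.19),.2);hold(.2);st("up");d=snap("wrist","w7")
move_l(p3(F,.20),.3)
c=[.4698,-.0430]
move_l(p3(c,.15),.3,orientation=Q(14));hold(.2);t=snap("top","t7");e=snap("wrist","w8")
f=3.7;x,y=200,140
a=cv2.resize(t["frame"][y:y+80,x:x+105],None,fx=f,fy=f,interpolation=cv2.INTER_CUBIC)
b=cv2.resize(d["frame"][140:300,215:320],None,fx=f,fy=f,interpolation=cv2.INTER_CUBIC)
a=cv2.copyMakeBorder(a,0,b.shape[0]-a.shape[0],0,0,cv2.BORDER_CONSTANT)
g=e["frame"];print("t",[((proj(t,q)-[x,y]+.5)*f-.5).round() for q in([*P,.12],[*M,.114])],"w",[((proj(d,[*P,z])-[215,140]+.5)*f-.5).round()+[a.shape[1],0] for z in(.12,.014)],"cup",[proj(e,[*c,z]).round(1) for z in(.06,0)])
cv2.imwrite("pics/c7.png",np.hstack([a,b]))
```

```text
grip 30.0 tcp [ 0.4416 -0.1806  0.0469] gap 0.0437 ff 30.0 ft [-0.7 -0.6 -0.5] q [-0.46 -0.2   1.84 -0.    1.5  -1.16]
lift 30.6 tcp [ 0.4412 -0.1804  0.1764] gap 0.0439 ff 30.0 ft [-0.1  0.4 -1.3] q [-0.46 -0.25  1.65  0.    1.74 -1.16]
over 32.7 tcp [0.6364 0.1965 0.1781] gap 0.0441 ff 30.0 ft [-0.3  0.2 -0.3] q [ 0.25  0.27  1.13 -0.    1.75 -0.45]
down 34.1 tcp [0.6364 0.1974 0.0615] gap 0.0435 ff 30.0 ft [ 1.   0.  -0.1] q [ 0.25  0.3   1.3   0.    1.55 -0.45]
up 35.9 tcp [0.636  0.1973 0.1878] gap 0.0877 ff 0.0 ft [ 0.2  0.  -0.4] q [ 0.25  0.27  1.11  0.    1.77 -0.45]
t [array([206., 140.]), array([ 74., 179.])] w [array([769., 468.]), array([769., 328.])] cup [array([314.4, 256.7]), array([314.7, 235.4])]
```

View pics/c7.png

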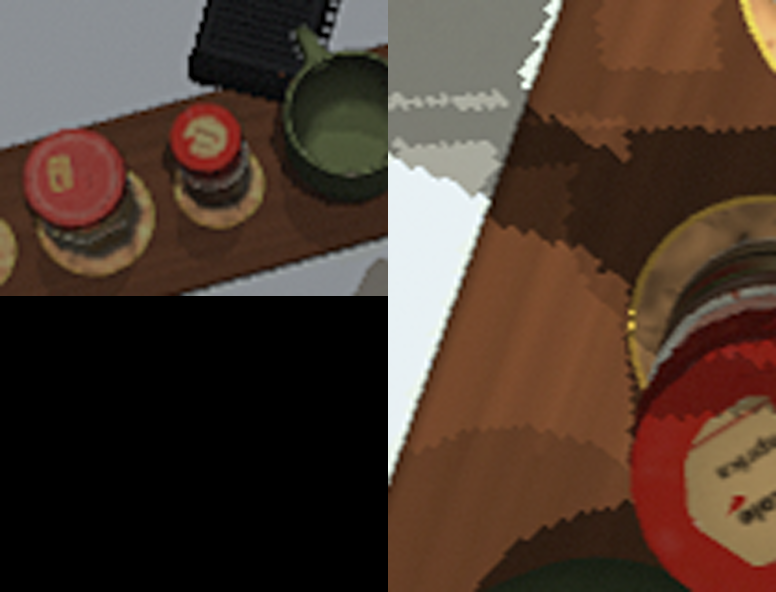

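View pics/w8.png

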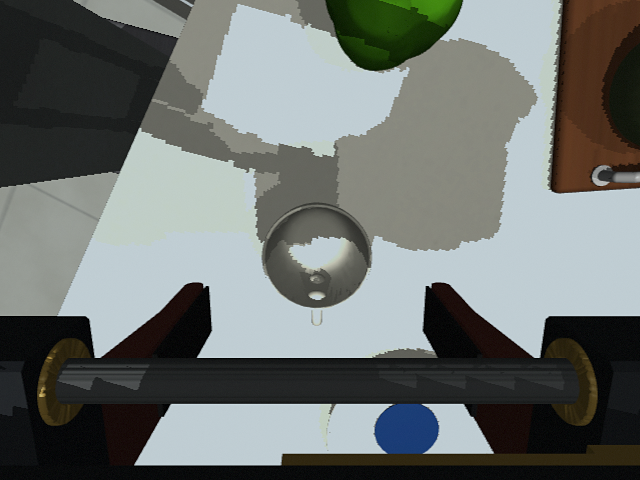

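The spice cap is at (207,139) in the top crop against a predicted (206,140), so it is centred. In the wrist view the cup rim is centred at (317,255) against a predicted (314,257), with the handle straight down at (317,318), so the grip direction is right. I'll measure the saucer's blue centre once more by code and then pick the cup.

Run:
```python
from h import *
def blue(n):
    d=dict(np.load(f"pics/{n}.npz"));h=cv2.cvtColor(d["frame"],cv2.COLOR_BGR2HSV);m=cv2.inRange(h,(105,120,30),(130,255,255))
    k,l,s,c=cv2.connectedComponentsWithStats(m);i=1+np.argmax(s[1:,4]);return s[i],at_z(d,*c[i],.010).round(4)
for n in("top0","t2","w2","scene0"):print(n,*blue(n))
c=np.array([.4700,-.0425])
move_l(p3(c,.041),.15);close();st("grip")
move_l(p3(c,.10),.2);hold(.2);st("lift")
```

```text
top0 [400 208  20  19 302] [ 0.5805 -0.1774  0.01  ]
t2 [400 208  20  19 301] [ 0.5804 -0.1775  0.01  ]
w2 [ 518   46   74   78 4517] [ 0.5799 -0.1778  0.01  ]
scene0 [401 258  17  13 184] [ 0.5795 -0.1804  0.01  ]
grip 39.1 tcp [ 0.4704 -0.0426  0.0416] gap 0.0645 ff 30.0 ft [ 0.1 -0.2  2.8] q [-0.16 -0.21  1.86 -0.    1.49 -0.41]
lift 39.8 tcp [ 0.469  -0.0423  0.0978] gap 0.0643 ff 30.0 ft [-0.2  0.8 -2.8] q [-0.16 -0.25  1.78  0.    1.61 -0.41]
```

The cup is held with a 64.5 mm gap, and three views agree on the saucer centre at (0.580,-0.178). Placing it now.

Run:
```python
from h import *
S=np.array([.5801,-.1778])
move_l(p3(S,.10),.2);move_l(p3(S,.0525),.06);hold(.2);st("down")
gripper_open();move_l(p3(S,.14),.15);st("up")
move_l(p3([.42,-.13],.2),.3);movej([-1.0,-.25,1.61,0,1.77,0]);hold(.3);st("end")
t=snap("top","t9");e=snap("scene","s9")
a=cv2.resize(t["frame"][150:300,120:450],None,fx=2.4,fy=2.4,interpolation=cv2.INTER_CUBIC)[:, :792]
x,y=360,180;b=cv2.resize(t["frame"][y:y+60,x:x+100],None,fx=4,fy=4,interpolation=cv2.INTER_CUBIC)
c=cv2.resize(e["frame"][120:180+60,195:294],None,fx=2,fy=2);c2=cv2.resize(e["frame"][225:285,360:457],None,fx=4,fy=4)
c=c[:240]
b=cv2.resize(b,(400,240));row=np.hstack([b,c2]);cv2.imwrite("pics/c9.png",np.vstack([a,cv2.resize(row,(a.shape[1],238))]))
print("rim pred",((proj(t,[*S,.07])-[x,y]+.5)*4-.5).round(),"base",((proj(t,[*S,.01])-[x,y]+.5)*4-.5).round())
for n in("pepper",):print(at_depth(t,291,253).round(3))
```

```text
down 42.0 tcp [ 0.5803 -0.1779  0.0528] gap 0.0645 ff 30.0 ft [ 0.5 -0.3 -2.1] q [-0.35  0.15  1.49  0.    1.51 -0.6 ]
up 43.3 tcp [ 0.5798 -0.1777  0.139 ] gap 0.0877 ff 0.0 ft [-0.6  0.6  0.8] q [-0.35  0.11  1.37 -0.    1.66 -0.6 ]
end 45.4 tcp [ 0.2877 -0.3835  0.1992] gap 0.0876 ff 0.0 ft [ 0.5 -1.1 -0.6] q [-1.   -0.25  1.61  0.    1.77 -0.  ]
rim pred [219. 129.] base [201. 151.]
[0.469 0.11  0.087]
```

View pics/c9.png

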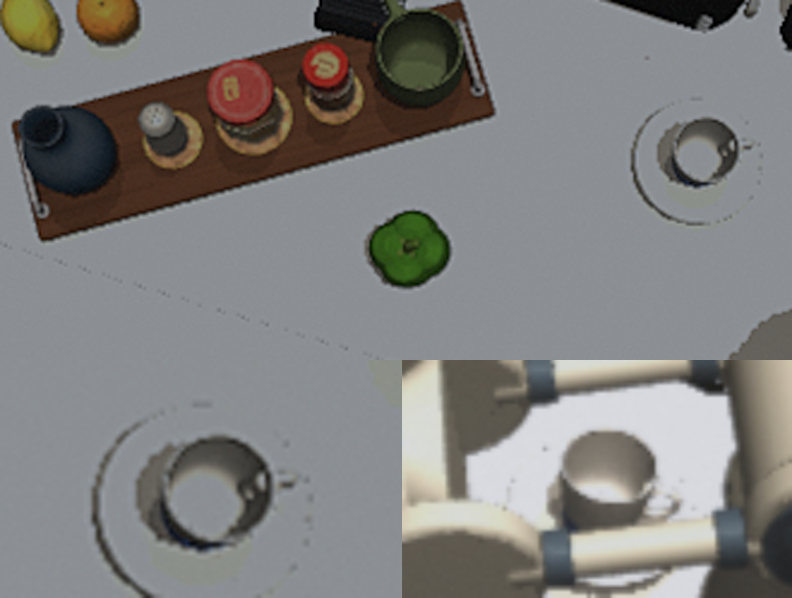

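The final view shows all three items on their pads between the vase (70,150) and the mug (418,65). The cup's rim is at (217,132) in its crop against a predicted (219,129), so it is upright and centred on the saucer. The vase, mug, saucer and pepper haven't moved.

```bash
python3 -c "
from bench import *
print(job_done())"
```

```text
the job is handed in; nothing more can be done
None
```

The job is handed in: the honey jar, salt shaker and spice jar are on their pads and the espresso cup is in the saucer, placed in that order and all released; the salt shaker needed a 3 mm nudge and is centred to within about 2 mm, the others to about 1 mm, and the run took about 45 s.

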